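# Wind the loose coin gate plug home

## Task

The red-handled plug of one coin gate has worked loose: it stands proud of its tapered hole with its handle askew. Take it by its handle and press it down while turning it clockwise, both together so that it winds in evenly, until it is fully home with the handle in line with the white stripe on its block, and let it go. Leave the blue-handled plug and the pencil cup as they are.

Things in the scene. Friction and masses are not known exactly. Their poses are not given: they have to be found in the camera images.
- red_grip (a point): Centre of the loose plug's red bar handle, 56 long (x), 14 thick (y), 30 mm tall (z up), on a neck 14 mm across. At the start it stands 13-18 mm proud, bar 45-75 degrees anticlockwise from above of the stripe. It slides and turns in its hole, never leaves it, stays where left by friction (6 N, 0.08 N m). Turn stops: 90 degrees anticlockwise, 29 clockwise of the stripe.
- red_mouth (a point): Centre of the red plug's hole mouth, on top of its fixed dark grey block (110 x 110, 40 mm tall). x runs along the white stripe painted on either side of the hole, z up. Fully home, at a firm stop, the plug has red_grip 29 mm straight above this point and the bar's underside 14 mm above the block. Press and turn go together, neither first.
- blue_end (a point): A point near one end of the blue handle (24 mm along the bar from its middle, half-way up) on a second gate of the same make and size; its plug is already home and in line with its stripe. To be left alone.
- pencil_cup: Squat chrome pencil cup, 76 mm across and 80 mm tall, pencils standing in it to 140 mm. Origin at the centre of its underside. Loose; to be left alone.
Not all that is in view belongs to the job. Leave any green or purple look-alike of the part that bears red_grip alone.

How it is judged (in metres and radians):
At the end, for the whole second after the job is handed in: The red plug is home (within 4 mm of its stop) with its handle within 12 degrees of the line of the white stripe (z of red_grip in the frame of red_mouth below 0.033 m and angle between the x axis of red_grip and the x axis of red_mouth, either way round below 0.21 rad); the robot touches nothing.
It fails at once if red plug pressed to within 4 mm of home while its handle is still more than 37 degrees from the stripe (pressed without turning) (z of red_grip in the frame of red_mouth below 0.033 m and angle between the x axis of red_grip and the x axis of red_mouth, either way round above 0.65 rad).
It fails at once if red plug turned to within 12 degrees of the stripe while it still stands more than 11 mm proud (turned without pressing) (z of red_grip in the frame of red_mouth above 0.04 m and angle between the x axis of red_grip and the x axis of red_mouth, either way round below 0.21 rad).
It fails at once if blue plug lifted or turned (its handle end moved more than 8 mm) (distance of blue_end from where it was at the start of the episode above 0.008 m).
It fails at once if pencil cup moved more than 20 mm or tipped more than 20 degrees (distance of pencil_cup from where it was at the start of the episode above 0.02 m or angle between pencil_cup's own z axis and vertical above 0.35 rad).
It also fails if it takes over 37 s, if anything falls off the work surface, if the arm or the gripper's body presses on something with over 40 N, if the wrist force passes 120 N, or if a joint passes its speed limit or range.

## Robot

A 6-joint arm with a two-finger parallel gripper is mounted at the origin on the work surface. World frame = base frame: x ahead of the robot, y to its left, z up, the work surface at z = 0. Lengths are in m, angles in degrees, forces in N, time in s.
With the tool pointing down it reaches from about 0.225 to 0.725 m from the base axis. Payload 3.1 kg.
Tool frame: the origin (TCP) lies between the finger pads; the fingertips stand 8 mm ahead of it and the grasp point (between the pads) lies 11 mm behind it (manip.tip_extent is the distance from the TCP to the fingertips, in m); z points along the fingers, y is the line along which they close (so a half turn about z gives the same grasp; the last joint's range is limited). The gripper opens to 85 mm and grips with 20 to 120 N. Pads are 22 mm wide; open, the fingers measure 114 mm over their backs; the gripper's body (76 mm by 85 mm) begins 54 mm behind the grasp point. The pads swing forward as they close: fully open they stand 13 mm farther back than shut.
Start: joints at [61.834, 2.75, 5.684, 92.934, 0, 82.678], TCP at [0.187, 0.491, 0.239] pointing down, gripper open.
Joint ranges: [-166.93, 166.93], [-56.73, 111.36], [-69.38, 81.34], [-121.58, 131.49], [-85.45, 84.26], [-180, 180]. Speed limits (degrees/s): [159.86, 159.86, 180, 180, 180, 180].

## Interface

Orientations are given as [roll, pitch, yaw] about the fixed x, y, z axes, in that order (R = Rz(yaw) Ry(pitch) Rx(roll)).
In Python, from bench import readout, optics, workorder, manip gives the robot as it stands.
- The arm moves only by the tool jog_arm, never from a script. Its argument "commands" is text: rows parted by semicolons, each of 7 numbers parted by spaces: the shift along the tool's x, y, z each as a share of 0.03 m, from -1 to 1, then the turn, a rotation vector about the tool's x, y, z each as a share of 4 degrees, from -1 to 1, then the gripper command: -1 is shut, 1 is fully open, values between are in proportion. In form: dx dy dz rx ry rz jaw; .... A call has exactly 10 rows; each row shifts and turns the commanded pose from where the row before left it, along the tool's axes as they then stand; what a row does not reach is not made up. A row lasts 1/12 s, in which the tool goes at most 41.7 mm and 7.16 degrees, less where a joint would pass 70% of its speed; a pose out of reach is approached as far as the arm can. A call with a number of a shift or a turn outside -1 to 1 is refused whole. A call with a gripper value outside its range is refused whole. The fingers move at their own pace and stop on an object; "grip_force" is the grip in N (left out, the last holds). Time passes only in rows, so rows that do not move let the fingers close, or fill a call up. It gives the time, the measured TCP pose, the force, the opening and the grip force at its end, in the units of the state.
- readout.get_obs(): the state, without advancing time (a new reading comes with each control period).
- optics.grab_frame(name): name is "scene" or "top"; returns a dict with "color" (420x560x3 uint8, red, green, blue), "z_map" (420x560 float32, m along the optical axis (not along the pixel's ray), 0 where there is no reading), "fovy" (degrees; the focal length in pixels is half the picture's height over the tangent of half this angle, whatever the lens; pixels are square), "cx", "cy" (the principal point, pixels), "D" ([k1, k2, p1, p2, k3] as OpenCV has them; the pictures are not rectified), "extrinsics" (4x4, takes a point from world to camera coordinates). Camera axes: x right, y up, looking along -z (the intrinsics and any distortion apply to the point x, -y, -z); pixel columns grow to the right and rows downward; lengths in m; the calibration is good to about 2 mm. A picture is of the moment at which its call begins.
- workorder.sign_off(): hands the job in; it is judged then, once.
The state is a dict: "clock": time; "joints": joint angles; "qvel": joint speeds; "joint_torque": joint torques, N m; "tool_pos": TCP position; "ee_rot": TCP orientation; "ft_force": force on the tool from outside, world axes, zero at the start; "ft_torque": the same for the moment, N m; "width": finger opening in m; "grasp_force": force on a finger pad.
Only numpy, scipy, OpenCV 4.12 (cv2) and the standard library are available. Lean on these libraries where they do the work, as an engineer would, in place of code of your own. Each camera call takes 0.05 s, during which the arm holds its last target. There are 200 camera calls.

## Working session

There is one attempt and no reset: what is moved stays moved. The work goes in short steps, Python scripts to look and compute and a tool call to move; the robot and the scene stay as the last step left them, time stands still between calls to the robot, and variables do not carry over. Pictures are saved under pics/ and viewed, at most 10 in all, crops included, and the job is handed in when it is done.

Besides the shell and the picture viewer there is one more tool, called after "Call:" as name(argument=value, ...), one argument or row to a line, values as JSON. jog_arm: Moves the arm, as the interface text tells. Its arguments: {"type":"object","properties":{"commands":{"type":"string"},"grip_force":{"type":"number"}},"required":["commands"]}

```bash
mkdir -p pics; cat > h.py <<'E'
import numpy as np, cv2
from bench import readout, optics, workorder, manip
def K(f):
    h=f["color"].shape[0]; fl=h/2/np.tan(np.radians(f["fovy"])/2)
    return np.array([[fl,0,f["cx"]],[0,fl,f["cy"]],[0,0,1.]])
def rays(f,px):
    px=np.asarray(px,float).reshape(-1,1,2)
    n=cv2.undistortPoints(px,K(f),np.array(f["D"],float)).reshape(-1,2)
    d=np.c_[n[:,0],-n[:,1],-np.ones(len(n))]
    E=np.array(f["extrinsics"]);R,t=E[:3,:3],E[:3,3]
    return -R.T@t, d@R      # origin, dirs (unit depth)
def on_z(f,px,z):
    o,d=rays(f,px); return o+d*((z-o[2])/d[:,2])[:,None]
def by_depth(f,px):
    o,d=rays(f,px); p=np.asarray(px,int).reshape(-1,2)
    return o+d*f["z_map"][p[:,1],p[:,0]][:,None]
def save(f,n): cv2.imwrite("pics/"+n,f["color"][:,:,::-1])
E
python3 - <<'E'
from h import *
for n in("scene","top"):
    f=optics.grab_frame(n); save(f,n+"0.png"); np.save(n+"0.npy",f,allow_pickle=True)
    print(n,f["fovy"],f["D"],rays(f,[[280,210]]))
print(readout.get_obs())
E
```

```text
scene 48.42274528464733 [0.03575151 0.         0.         0.         0.        ] (array([ 1.07969306, -0.34804807,  1.09621524]), array([[-0.45973562,  0.24042619, -0.85508015]]))
top 50.42389217003393 [-0.1052657  0.         0.         0.         0.       ] (array([ 0.3086536 , -0.07051266,  1.07162931]), array([[ 2.26067612e-01, -9.06186097e-04, -9.74201470e-01]]))
{'clock': 0.1, 'joints': array([ 6.18334005e+01,  2.78958035e+00,  5.60048983e+00,  9.29358008e+01,
       -1.38767764e-03,  8.26784879e+01]), 'qvel': array([-0.09283183, -0.09226036,  0.137734  ,  0.05353199,  0.15065658,
        0.02761791]), 'joint_torque': array([ 2.95247082e-03, -3.39852297e+01,  3.20935571e+01,  1.58826605e-02,
       -7.17699982e-05, -1.44419977e-05]), 'tool_pos': array([0.18656568, 0.49014153, 0.23822491]), 'ee_rot': array([-1.79875950e+02, -1.45394039e-02,  1.59154898e+02]), 'ft_force': array([ 0.09518524,  0.33595157, -0.56183939]), 'ft_torque': array([-0.01213329, -0.06150904,  0.02578725]), 'grasp_force': 0.0, 'width': 0.08530496729941618}
```

View pics/scene0.png

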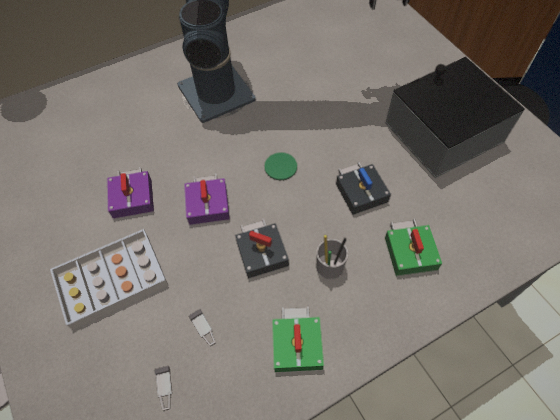

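View pics/top0.png

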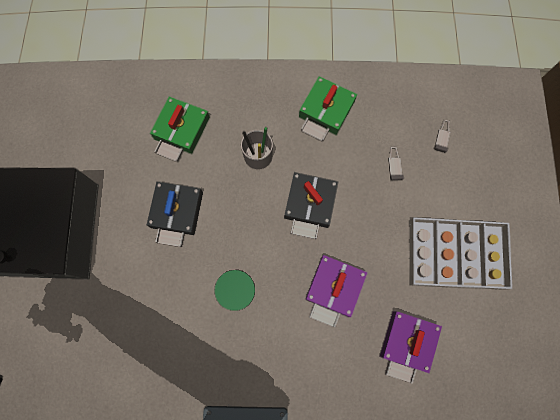

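The only red handle on a dark grey block is at scene (260,240), top (313,192). The others to be ruled out:
- Red on purple: scene (127,184) and (204,190), top (338,285) and (417,343).
- Red on green: scene (417,240) and (298,338), top (176,116) and (330,96).
- Blue on grey: scene (365,177), top (170,203).

I choose the grey block with the red handle and will check it in a close crop while measuring.

```bash
cat > m.py <<'E'
from h import *
def masks(f,c,r=32):
    im=f["color"].astype(int); R,G,B=im[...,0],im[...,1],im[...,2]
    w=np.zeros(R.shape,bool); w[c[1]-r:c[1]+r,c[0]-r:c[0]+r]=1
    red=w&(R>90)&(R>2.2*G)&(R>2.2*B)
    white=w&(R>125)&(abs(R-G)<30)&(abs(R-B)<40)
    dark=w&(R<75)&(G<75)&(B<80)
    return red,white,dark
def pts(m): y,x=np.nonzero(m); return np.c_[x,y]
E
python3 - <<'E'
from m import *
for n,c in(("scene",(260,245)),("top",(312,198))):
    f=np.load(n+"0.npy",allow_pickle=True).item()
    red,white,dark=masks(f,c)
    for nm,m in(("red",red),("white",white),("dark",dark)):
        P=by_depth(f,pts(m)); z=P[:,2]
        print(n,nm,len(P),"zpct",np.percentile(z,[2,25,50,75,90,98]).round(4))
        if nm=="red":
            T=P[z>np.percentile(z,92)-.006]; q=cv2.minAreaRect((T[:,:2]*1000).astype(np.float32)); print(" top",len(T),T[:,2].mean(),q, cv2.minAreaRect(pts(m).astype(np.float32)))
        if nm=="dark":
            T=P[abs(z-.04)<.008]; print(" blk",cv2.minAreaRect((T[:,:2]*1000).astype(np.float32)),np.median(T[:,2]))
        if nm=="white":
            print(np.c_[pts(m),P.round(3)][::3] if len(P)<200 else len(P))
f=np.load("top0.npy",allow_pickle=True).item();g=np.load("scene0.npy",allow_pickle=True).item()
a=cv2.resize(f["color"][160:245,275:350],(400,453),interpolation=cv2.INTER_CUBIC);b=cv2.resize(g["color"][210:295,225:300],(400,453),interpolation=cv2.INTER_CUBIC)
cv2.imwrite("pics/crop.png",np.hstack([a,b])[:,:,::-1])
# cup
P=by_depth(f,pts(np.ones((420,560),bool)));
for c in((257,149),(170,203)):
    w=[(x,y) for x in range(c[0]-22,c[0]+22) for y in range(c[1]-22,c[1]+22)]
    Q=by_depth(f,w);Q=Q[Q[:,2]>.055];print("near",c,np.median(Q,0),Q.max(0),Q.min(0))
E
```

```text
scene red 120 zpct [0.0907 0.0954 0.0971 0.0982 0.0995 0.1008]
 top 108 0.09723543645515718 ((581.90771484375, -146.5309295654297), (52.784725189208984, 13.758804321289062), 37.202735900878906) ((259.8904113769531, 236.45889282226562), (22.120777130126953, 5.61797571182251), 20.556045532226562)
scene white 2023 zpct [-0.0046 -0.0017 -0.      0.0019  0.0095  0.0416]
2023
scene dark 930 zpct [-0.0002  0.0275  0.038   0.0401  0.0414  0.0431]
 blk ((581.69873046875, -147.24099731445312), (108.12783813476562, 109.09671783447266), 77.77162170410156) 0.03921231820691595
top red 143 zpct [0.0928 0.0959 0.0972 0.0985 0.0994 0.1006]
 top 137 0.10438530770714276 ((452.298583984375, -121.5353012084961), (46.52745056152344, 301.3038330078125), 79.2232894897461) ((312.9858093261719, 191.61830139160156), (23.75804328918457, 5.95355224609375), 51.842769622802734)
top white 1948 zpct [-0.0044 -0.0015  0.      0.0021  0.0108  0.0413]
1948
top dark 1769 zpct [0.0136 0.0378 0.0394 0.0408 0.0422 0.0778]
 blk ((579.109375, -145.5237274169922), (109.33352661132812, 110.0312271118164), 78.48282623291016) 0.039487223532989724
near (257, 149) [ 0.70117511 -0.01847012  0.07761115] [0.73542062 0.02332843 1.07162931] [ 0.3086536  -0.07051266  0.05530686]
near (170, 203) [0.55090466 0.1811011  0.08263751] [0.58320215 0.19319094 1.07162931] [ 0.3086536  -0.07051266  0.05671986]
```

View pics/crop.png

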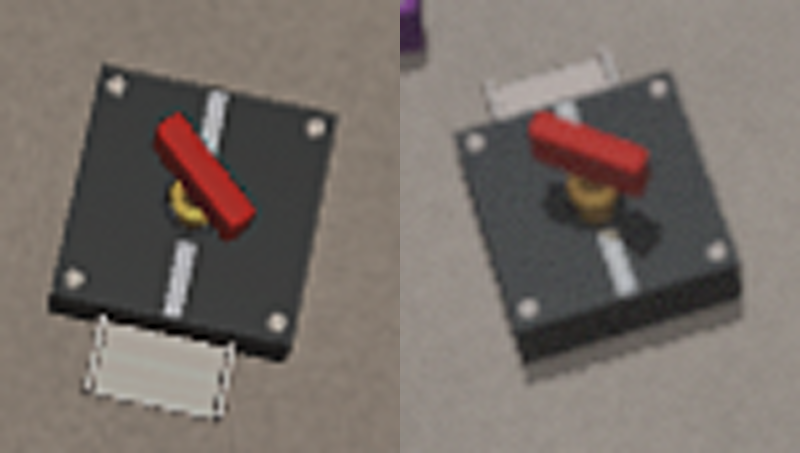

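The crop confirms it: a dark grey block with a red bar askew to the white stripe, showing at (205,175) in the left half (top view) and (590,150) in the right half (scene view). Next I'll refine the angles and centres from both views and check the obstacles.

```bash
cat >> m.py <<'E'
def near(f,c,lo,hi,rad,kind):
    P0=pts(masks(f,c,45)[kind]); P=by_depth(f,P0); k=(np.hypot(*(P[:,:2]-[.581,-.146]).T)<rad)&(P[:,2]>lo)&(P[:,2]<hi)
    return P0[k],P[k]
def ang(v): return (np.degrees(np.arctan2(v[1],v[0]))+90)%180-90
def line(P):
    v=cv2.fitLine(P[:,:2].astype(np.float32),cv2.DIST_L2,0,.01,.001).ravel(); return ang(v[:2]),P[:,:2].mean(0)
E
python3 - <<'E'
from m import *
C={"scene":(260,245),"top":(312,198)}; F={n:np.load(n+"0.npy",allow_pickle=True).item() for n in C}
cen={}
for n in C:
    f=F[n]
    px,P=near(f,C[n],.06,.11,.06,0)
    q=cv2.minAreaRect((P[:,:2]*1000).astype(np.float32))
    ep=on_z(f,px,.097); print(n,"bar fit",line(P),"planar",line(ep),q)
    cen[n]=px.mean(0)
    im=f["color"].astype(int); px,P=near(f,C[n],.03,.05,.056,1)
    k=np.abs((P[:,:2]-[.581,-.146])@[np.sin(np.radians(12)),np.cos(np.radians(12))])<.012
    Q=on_z(f,px[k],.04); print(" stripe",k.sum(),line(Q))
# triangulate red centroid
(o1,d1),(o2,d2)=[rays(F[n],[cen[n]]) for n in C]
A=np.c_[d1[0],-d2[0]]; s=np.linalg.lstsq(A,o2-o1,rcond=None)[0]
print("tri",o1+s[0]*d1[0],o2+s[1]*d2[0])
P=by_depth(F["top"],pts(np.ones((420,560),bool))).reshape(420,560,3)
B=P[172:272,2:96].reshape(-1,3);B=B[(B[:,2]>.08)&(B[:,2]<.6)];print("box",B.min(0),B.max(0))
E
```

```text
scene bar fit (np.float32(37.416016), array([ 0.58336623, -0.14601845])) planar (np.float32(37.010612), array([ 0.5835191 , -0.14608037])) ((582.186279296875, -146.3194580078125), (53.484256744384766, 13.758804321289062), 37.20273208618164)
 stripe 60 (np.float32(-12.605331), array([ 0.59309671, -0.1478619 ]))
top bar fit (np.float32(37.321976), array([ 0.57856648, -0.1456044 ])) planar (np.float32(37.11229), array([ 0.5785803 , -0.14560775])) ((578.87646484375, -145.65785217285156), (54.751686096191406, 13.641753196716309), 36.317955017089844)
 stripe 78 (np.float32(-11.96386), array([ 0.57604166, -0.14519023]))
tri [ 0.58062683 -0.14486577  0.0910936 ] [ 0.58018575 -0.14608755  0.09106562]
box [0.38084353 0.38896064 0.08007681] [0.61889844 0.5691055  0.18655907]
```

Call:
jog_arm(
  commands="-0.99 -0.76 0 0 0 0 1;-0.99 -0.76 0 0 0 0 1;-0.99 -0.76 0 0 0 0 1;-0.99 -0.76 0 0 0 0 1;-0.99 -0.76 0 0 0 0 1;-0.99 -0.76 0 0 0 0 1;-0.99 -0.76 0 0 0 0 1;-0.99 -0.76 0 0 0 0 1;-0.99 -0.76 0 0 0 0 1;-0.99 -0.76 0 0 0 0 1",
  grip_force=60,
)

```text
clock: 0.93
tool_pos: [0.3836, 0.1701, 0.2389]
ee_rot: [-180.0, -0.0, 159.2]
ft_force: [1.0, 0.4, -0.0]
width: 0.0853
grasp_force: 0.0
```

Call:
jog_arm(
  commands="-0.99 -0.76 0 0 0 0 1;-0.99 -0.76 0 0 0 0 1;-0.99 -0.76 0 0 0 0 1;-0.99 -0.76 0 0 0 0 1;-0.99 -0.76 0 0 0 0 1;-0.99 -0.76 0 0 0 0 1;-0.99 -0.76 0 0 0 0 1;-0.99 -0.76 0 0 0 0 1;-0.99 -0.76 0 0 0 0 1;-0.99 -0.76 0 0 0 0 1",
)

```text
clock: 1.77
tool_pos: [0.58, -0.1486, 0.2385]
ee_rot: [180.0, -0.1, 159.1]
ft_force: [0.5, 0.7, 0.1]
width: 0.0855
grasp_force: 0.0
```

Call:
jog_arm(
  commands="0 0 0 0 0 -1 1;0 0 0 0 0 -1 1;0 0 0 0 0 -1 1;0 0 0 0 0 -1 1;0 0 0 0 0 -1 1;0 0 0 0 0 -1 1;0 0 0 0 0 -1 1;0 0 0 0 0 -1 1;0 0 0 0 0 -1 1;0 0 0 0 0 -1 1",
)

```text
clock: 2.6
tool_pos: [0.5793, -0.1468, 0.2385]
ee_rot: [179.9, -0.1, -160.6]
ft_force: [-0.2, -0.2, -0.2]
width: 0.0852
grasp_force: 0.0
```

Call:
jog_arm(
  commands="0 0 0 0 0 -1 1;0 0 0 0 0 -1 1;0 0 0 0 0 -1 1;0 0 0 0 0 -1 1;0 0 0 0 0 -0.5 1;0 0 0 0 0 0 1;0 0 0 0 0 0 1;0 0 0 0 0 0 1;0 0 0 0 0 0 1;0 0 0 0 0 0 1",
)

```text
clock: 3.43
tool_pos: [0.5796, -0.1469, 0.2392]
ee_rot: [180.0, -0.0, -142.9]
ft_force: [0.0, -0.1, -0.2]
width: 0.0853
grasp_force: 0.0
```

Call:
jog_arm(
  commands="-0.04 0 0.69 0 0 0 1;0 0 0.69 0 0 0 1;0 0 0.69 0 0 0 1;0 0 0.69 0 0 0 1;0 0 0.69 0 0 0 1;0 0 0.69 0 0 0 1;0 0 0.69 0 0 0 1;0 0 0.69 0 0 0 1;0 0 0 0 0 0 0;0 0 0 0 0 0 -0.3",
)

```text
clock: 4.27
tool_pos: [0.5792, -0.1456, 0.0722]
ee_rot: [179.8, -0.1, -142.9]
ft_force: [-0.0, -0.4, 0.3]
width: 0.0642
grasp_force: 0.0
```

```bash
python3 - <<'E'
from h import *
a=[optics.grab_frame(n)["color"] for n in("top","scene")]
a=[cv2.resize(x,(400,400),interpolation=cv2.INTER_CUBIC) for x in(a[0][140:260,260:380],a[1][180:300,200:320])]
cv2.imwrite("pics/g1.png",np.hstack(a)[:,:,::-1]); s=readout.get_obs(); print(s["width"],s["tool_pos"],s["ft_force"])
E
```

```text
0.0490040574915283 [ 0.58149748 -0.14647237  0.0752454 ] [-0.07954464  0.22872711  0.44095357]
```

View pics/g1.png

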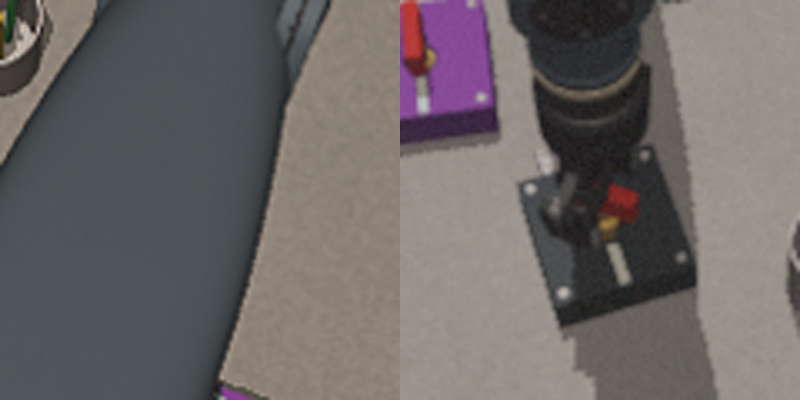

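The scene crop (right half) shows the fingers straddling the red bar at (600,200). The top view is blocked by the arm. Closing.

Call:
jog_arm(
  commands="0 0 0 0 0 0 -1;0 0 0 0 0 0 -1;0 0 0 0 0 0 -1;0 0 0 0 0 0 -1;0 0 0 0 0 0 -1;0 0 0 0 0 0 -1;0 0 0 0 0 0 -1;0 0 0 0 0 0 -1;0 0 0 0 0 0 -1;0 0 0 0 0 0 -1",
  grip_force=60,
)

```text
clock: 5.2
tool_pos: [0.5818, -0.1466, 0.0744]
ee_rot: [-179.9, 0.1, -142.8]
ft_force: [2.3, -1.2, 5.3]
width: 0.0134
grasp_force: 61.2
```

Call:
jog_arm(
  commands="0 0 0.026 0 0 0.62 -1;0 0 0.026 0 0 0.62 -1;0 0 0.026 0 0 0.62 -1;0 0 0.026 0 0 0.62 -1;0 0 0.026 0 0 0.62 -1;0 0 0.026 0 0 0.62 -1;0 0 0.026 0 0 0.62 -1;0 0 0.026 0 0 0.62 -1;0 0 0.026 0 0 0.62 -1;0 0 0.026 0 0 0.62 -1",
)

```text
clock: 6.03
tool_pos: [0.582, -0.1471, 0.0667]
ee_rot: [-179.8, 0.1, -167.8]
ft_force: [3.7, -1.9, 5.2]
width: 0.0129
grasp_force: 61.2
```

```bash
python3 - <<'E'
from h import *
f=optics.grab_frame("scene"); np.save("s1.npy",f,allow_pickle=True)
cv2.imwrite("pics/g2.png",cv2.resize(f["color"][200:290,220:310],(540,540),interpolation=cv2.INTER_CUBIC)[:,:,::-1]); s=readout.get_obs(); print(s["width"],s["tool_pos"],s["ee_rot"],s["ft_force"],s["ft_torque"])
E
```

```text
0.013113445824596712 [ 0.58199861 -0.14716786  0.06649989] [-1.79848321e+02  1.42123048e-01 -1.67842572e+02] [ 3.34227181 -2.99323664  4.53244765] [-0.51403256 -0.75375468  0.00256601]
```

View pics/g2.png

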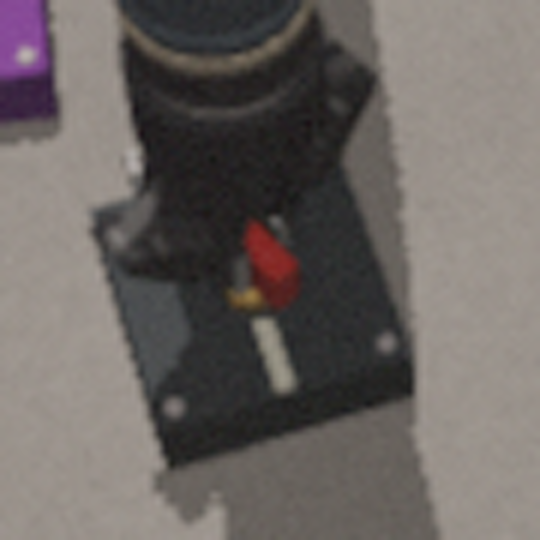

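The bar at (272,265) has turned about half-way and moved down with the fingers. Continuing with the second half.

Call:
jog_arm(
  commands="0 0 0.026 0 0 0.62 -1;0 0 0.026 0 0 0.62 -1;0 0 0.026 0 0 0.62 -1;0 0 0.026 0 0 0.62 -1;0 0 0.026 0 0 0.62 -1;0 0 0.026 0 0 0.62 -1;0 0 0.026 0 0 0.62 -1;0 0 0.026 0 0 0.62 -1;0 0 0.026 0 0 0.62 -1;0 0 0.026 0 0 0.55 -1",
)

```text
clock: 6.92
tool_pos: [0.5821, -0.1477, 0.0614]
ee_rot: [-179.8, 0.3, 167.8]
ft_force: [-1.2, -2.2, 16.5]
width: 0.0131
grasp_force: 62.7
```

Call:
jog_arm(
  commands="0 0 0.02 0 0 0 -1;0 0 0.02 0 0 0 -1;0 0 0 0 0 0 -1;0 0 0 0 0 0 -1;0 0 0 0 0 0 -1;0 0 0 0 0 0 -1;0 0 0 0 0 0 -1;0 0 0 0 0 0 -1;0 0 0 0 0 0 -1;0 0 0 0 0 0 -1",
)

```text
clock: 7.75
tool_pos: [0.5821, -0.1477, 0.0614]
ee_rot: [-179.8, 0.3, 167.8]
ft_force: [-0.5, -1.6, 16.8]
width: 0.0134
grasp_force: 63.2
```

Call:
jog_arm(
  commands="0 0 0 0 0 0 0;0 0 0 0 0 0 0.5;0 0 0 0 0 0 1;0 0 0 0 0 0 1;0 0 0 0 0 0 1;0 0 0 0 0 0 1;0 0 -0.3 0 0 0 1;0 0 -0.6 0 0 0 1;0 0 -0.9 0 0 0 1;0 0 -0.9 0 0 0 1",
)

```text
clock: 8.58
tool_pos: [0.5797, -0.1458, 0.1382]
ee_rot: [180.0, -0.1, 167.8]
ft_force: [0.8, 0.4, 0.6]
width: 0.0855
grasp_force: 0.0
```

Call:
jog_arm(
  commands="0 0 -0.9 0 0 0 1;0 0 -0.9 0 0 0 1;0 0 -0.9 0 0 0 1;1 0 0 0 0 0 1;1 0 0 0 0 0 1;1 0 0 0 0 0 1;1 0 0 0 0 0 1;1 0 0 0 0 0 1;1 0 0 0 0 0 1;1 0 0 0 0 0 1",
)

```text
clock: 9.42
tool_pos: [0.374, -0.1015, 0.2196]
ee_rot: [-180.0, 0.1, 167.9]
ft_force: [0.1, 0.1, 2.0]
width: 0.0853
grasp_force: 0.0
```

```bash
python3 - <<'E'
from m import *
C={"scene":(260,245),"top":(312,198)}; a=[]
for n in C:
    f=optics.grab_frame(n)
    px,P=near(f,C[n],.05,.11,.05,0); print(n,len(P))
    if len(P)>20: print("bar",line(on_z(f,px,.083)),np.percentile(P[:,2],[10,50,75,90,98]))
    c=C[n]; a.append(cv2.resize(f["color"][c[1]-45:c[1]+45,c[0]-45:c[0]+45],(400,400),interpolation=cv2.INTER_CUBIC))
cv2.imwrite("pics/g3.png",np.hstack(a)[:,:,::-1])
E
```

```text
scene 112
bar (np.float32(-13.333305), array([ 0.58425102, -0.14708512])) [0.07921043 0.08249619 0.08391662 0.08490442 0.08653653]
top 123
bar (np.float32(-12.214851), array([ 0.57934782, -0.14599438])) [0.0810417  0.08274988 0.08413627 0.08494244 0.08646825]
```

View pics/g3.png

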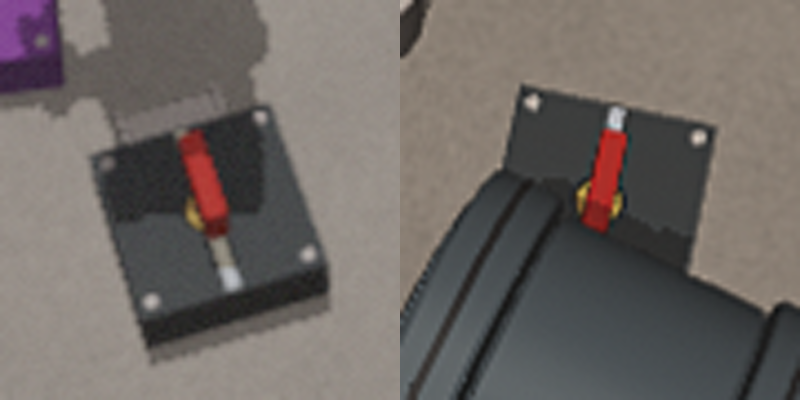

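The handle now lines up with the stripe in both halves, bar at (205,185) and (605,180). Its top stands about 43 mm above the block, and home is 44 mm. The arm is clear and the grip force is zero, so I'm handing in.

```bash
python3 -c "
from h import *
print(workorder.sign_off())"
```

```text
the job is handed in; nothing more can be done
None
```

The red plug was wound in fully home, with its handle within about 1° of the white stripe by the camera measurements. It was then released, the blue plug and pencil cup were not touched, and the job was handed in at about 9.5 s; sign-off returned no verdict.

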